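# Ease a waxed lamp socket off a bent bar and lay it in the tray

## Robot

A 7-joint arm with a two-finger parallel gripper is mounted at the origin on the work surface. World frame = base frame: x ahead of the robot, y to its left, z up, the work surface at z = 0. Lengths are in m, angles in rad, forces in N, time in s.
With the tool pointing down it reaches from about 0.4 to 0.875 m from the base axis. Payload 19.3 kg.
Tool frame: the origin (TCP) lies midway between the tips of the shut fingers; the grasp point (between the pads) lies 19 mm behind it; z points along the fingers, y is the line along which they close (so a half turn about z gives the same grasp; the last joint's range is limited). The gripper opens to 85 mm and grips with 20 to 120 N. Pads are 22 mm wide; open, the fingers measure 114 mm over their backs; the gripper's body (76 mm by 85 mm) begins 54 mm behind the grasp point. The pads swing forward as they close: fully open they stand 13 mm farther back than shut.
Start: joints at [-1.318, 0.521, -0.036, 1.599, 0.021, 1.021, -0.113], TCP at [0.198, 0.593, 0.231] pointing down, gripper open.
Joint ranges: [-2.91, 2.91], [-0.3, 2.13], [-1.5, 1.42], [0.17, 2.43], [-1.26, 4.41], [0.16, 1.93], [-2.52, 2.52]. Speed limits (rad/s): [1.89, 1.89, 2.39, 2.39, 3.01, 3.01, 3.01].

## Interface

Orientations are given as [roll, pitch, yaw] about the fixed x, y, z axes, in that order (R = Rz(yaw) Ry(pitch) Rx(roll)).
In Python, from workcell import * gives the robot as it stands. The module is installed in compiled form; this text tells all that it offers.
- The arm moves only by the tool play_rows, never from a script. Its argument "deltas" is a list of rows, each a list of 7 numbers: the shift along the tool's x, y, z in units of 500 mm (1.0 is 500 mm), then the turn, a rotation vector about the tool's x, y, z in units of 120 degrees (1.0 is 120 degrees), then the closure, from 0 (fully open) to 1 (shut). A call has 1 to 10 rows; each row is the pose to reach, as a shift and turn from the pose commanded when the call began, along the tool's axes at that moment; what a row does not reach only later rows make up. A row lasts 1/10 s, in which the tool goes at most 50 mm and 8.59 degrees, less where a joint would pass 70% of its speed; a pose out of reach is approached as far as the arm can. A call with a number of a shift or a turn outside -1 to 1 is refused whole. A call with a gripper value outside its range is refused whole. The fingers move at their own pace and stop on an object; "newtons" is the grip in N (left out, the last holds). Time passes only in rows, so rows that repeat a pose let the fingers close. It gives the time, the measured TCP pose, the force, the opening and the grip force at its end, in the units of the state.
- observe(): the state, without advancing time (a new reading comes with each control period).
- grab_frame(name): name is "side" or "top"; returns the picture (400x640x3 uint8, red, green, blue); there is no depth.
- get_calibration(name): a dict with "fovy" (degrees; the focal length in pixels is half the picture's height over the tangent of half this angle, whatever the lens; pixels are square), "cx", "cy" (the principal point, pixels), "xyz" and "rotation" of the camera in the world. Camera axes: x right, y down, z forward; pixel columns grow to the right and rows downward; lengths in m; the calibration is good to about 2 mm. A picture is of the moment at which its call begins. get_calibration takes no time and is no camera call.
- job_done(): hands the job in; it is judged then, once.
The state is a dict: "clock": time; "qpos": joint angles; "qd": joint speeds; "joint_efforts": joint torques, N m; "position": TCP position; "tool_rot": TCP orientation; "force": force on the tool from outside, world axes, zero at the start; "moment": the same for the moment, N m; "grip_width": finger opening in m; "finger_force": force on a finger pad.
Only numpy, scipy, OpenCV 4.12 (cv2) and the standard library are available. Lean on these libraries where they do the work, as an engineer would, in place of code of your own. Each camera call takes 0.05 s, during which the arm holds its last target. There are 200 camera calls.

## Task

Slide the freshly waxed bronze lamp socket off the open end of the round bar held in the vice, easing it along the bent bar by feel so that it is never forced hard against the bar. Then lay it softly, without dropping it, on the card in the empty bay of the wooden tray: on its flat side, square in the bay, with its neck pointing the same way as those of the two sockets already there. Leave those two sockets, the wax tin, the brush, the urn and the lamp foot where they are.

Things in the scene. Friction and masses are not known exactly. Their poses are not given: they have to be found in the camera images.
- vice: Cast-iron bench vice bolted down, jaws 104 mm wide (along its y), jaw tops 149 mm above the bench; beam and screw along its x axis, screw handle towards -x, 190 mm out. Origin on the bench under the middle of the jaws. A round steel bar 20 mm thick is clamped level in the jaws at x = 0, centre line 136 mm above the bench, and sticks out along +y; its open tip is at about y = 285 mm.
- bar_root (a point): Where the bar leaves the jaws, on its centre line, at vice y = 52 mm; axes as the vice. The bar is rigid but bent: straight to vice y = 135 mm, there it turns off by 5 degrees and runs straight on for 150 mm to the tip, which so lies 13 mm off the line. Which way it turns off (up, down, aside or between) depends on how it was clamped and is in no reading: feel (or see) it.
- socket_centre (a point): Waxed lamp socket on the bar, bronze, about 0.4 kg: square body 46 x 46 mm, 30 mm long, and round neck 35 mm across, 12 mm long, with a 25 mm bore right through along its y. Point at mid bore: body from y = -21 to +9, neck to +21 mm. At first it hangs on the straight bar at vice y = 86 to 105 mm, neck to the tip, centre 2.5 mm below the bar's. Grip the body across its x faces from above.
- socket_neck (a point): The centre of the free end face of that socket's neck, 21 mm along +y from socket_centre; same axes.
- tray: Plywood tray fixed on the bench, 150 mm (x) by 270 mm (y), 24 mm high, walls 6 mm, floor 6 mm above the bench. Origin under its centre. Two laths as high as the rim part it along y into three bays, each 82 mm in y and 138 mm in x, centres at y = -88, 0 and +88 mm. Two bays hold a socket each, the third only the card.
- card: Thin sheet of brown card, 104 mm (x) by 68 mm (y), under 1 mm thick, on the floor of the empty bay, axes as the tray's. Origin at its centre, 6 mm above the bench.
- sib_a_centre (a point): One of the two waxed sockets lying in the tray, of the same kind and size, necks towards the tray's +y. Point at the middle of its bore, 29 mm above the bench.
- sib_b_centre (a point): The other waxed socket lying in the tray, likewise.
- wax_tin: Grey round tin of wax, 76 mm in diameter, 45 mm high, on the bench between vice and tray, near the robot; origin at its underside. A bystander.
- brush: Brush lying on the bench beyond the bar, about 200 mm long; a bystander.
- urn: Small green bronze urn, 108 mm wide and 100 mm high, beyond the vice; origin at its underside. A bystander.
- lamp_foot: Green bronze lamp foot, 75 mm square and 70 mm high, beyond the tray; origin at its underside. A bystander.
There are look-alikes about, which are no part of the job. What is shaped like the part that bears socket_centre but purple or yellow is not meant.

How it is judged:
On the way:
1. the socket has been drawn clear of the bar's open tip (y of socket_centre in the frame of vice above 0.312 m and height (world z) of socket_centre above 0.08 m), for 0.1 s.
At the end, for the whole second after the job is handed in: The socket lies flat and at rest in the empty bay, its centre within 35 mm (tray's x) and 20 mm (tray's y) of the card's middle, its bore within 15 degrees of the tray's y axis, neck towards the tray's +y like the others (x of socket_centre in the frame of card between -0.035 and 0.035 m and y of socket_centre in the frame of card between -0.02 and 0.02 m and y of socket_neck in the frame of card above 0 m and height (world z) of socket_centre below 0.032 m and angle between socket_centre's own y axis and vertical above 1.5 rad and angle between the y axis of socket_centre and the y axis of tray, either way round below 0.26 rad and linear speed of socket below 0.02 m/s); the robot touches nothing.
It fails at once if the socket is forced against the bar with more than 15 N while it is drawn off (contact force between vice and socket above 15 N and y of socket_centre in the frame of vice above 0.115 m).
It fails at once if the socket is dropped: it falls freely faster than 0.4 m/s (from more than about 8 mm) (linear speed of socket above 0.4 m/s and contact force between the fingers and socket below 0.1 N).
It fails at once if a socket lying in the tray is moved by more than 10 mm (distance of any of sib_a_centre, sib_b_centre from where it was at the start of the episode above 0.01 m).
It fails at once if the tin, brush, urn or lamp foot is moved by more than 20 mm (distance of any of wax_tin, brush, urn, lamp_foot from where it was at the start of the episode above 0.02 m).
It also fails if it takes over 64 s, if anything falls off the work surface, if the arm or the gripper's body presses on something with over 40 N, if the wrist force passes 120 N, or if a joint passes its speed limit or range.

## Working session

There is one attempt and no reset: what is moved stays moved. The work goes in short steps, Python scripts to look and compute and a tool call to move; the robot and the scene stay as the last step left them, time stands still between calls to the robot, and variables do not carry over. Pictures are saved under pics/ and viewed, at most 10 in all, crops included, and the job is handed in when it is done.

Besides the shell and the picture viewer there is one more tool, called after ">>>" in YAML: its name, and indented under it one key for each argument. play_rows: Moves the arm, as the interface text tells. Its arguments: {"type":"object","properties":{"deltas":{"type":"array"},"newtons":{"type":"number"}},"required":["deltas"]}

```bash
mkdir -p pics; cat > h.py <<'E'
from workcell import *
import numpy as np, cv2
def K(n):
    c=get_calibration(n); f=200/np.tan(np.radians(c["fovy"])/2)
    return f,c["cx"],c["cy"],np.array(c["xyz"]),np.array(c["rotation"])
def ray(n,u,v):
    f,cx,cy,p,R=K(n); d=R@np.array([(u-cx)/f,(v-cy)/f,1]); return p,d
def plane(n,u,v,z):
    p,d=ray(n,u,v); return p+d*(z-p[2])/d[2]
def proj(n,P):
    f,cx,cy,p,R=K(n); q=R.T@(np.array(P)-p); return np.array([cx+f*q[0]/q[2],cy+f*q[1]/q[2]])
def snap(n,fn,crop=None,s=1):
    im=grab_frame(n)
    cv2.imwrite(f"pics/{fn}_raw.png",im[:,:,::-1])
    if crop: u0,v0,u1,v1=crop; im=im[v0:v1,u0:u1]
    im=cv2.resize(im,None,fx=s,fy=s,interpolation=cv2.INTER_CUBIC)
    cv2.imwrite(f"pics/{fn}.png",im[:,:,::-1])
E
python3 - <<'E'
from h import *
for n in("side","top"):
    snap(n,n+"0"); print(n,get_calibration(n))
print(observe())
E
```

```text
side {'fovy': 50.80912514520252, 'cx': 321.0863889617024, 'cy': 197.4144599292161, 'xyz': array([ 0.22809861, -0.71364118,  0.87679968]), 'rotation': array([-2.33564959,  0.01915651, -0.44482202])}
top {'fovy': 44.76772620232495, 'cx': 325.16513378349873, 'cy': 204.27298341311504, 'xyz': array([0.5251474 , 0.03229801, 1.13128521]), 'rotation': array([-3.10516657, -0.02318271, -1.55959109])}
{'clock': 0.1, 'qpos': array([-1.31817958,  0.52193925, -0.03633417,  1.5999191 ,  0.02114597,
        1.02106017, -0.11280288]), 'qd': array([ 0.00061481, -0.00047824, -0.00046877, -0.00046872,  0.00010439,
        0.00084269, -0.00111692]), 'joint_efforts': array([ 3.97598851e-03, -9.28487849e+01,  1.98401012e+00, -3.70535660e+01,
        1.81253121e-02,  5.26612188e-03, -2.52143650e-05]), 'position': array([0.19819881, 0.59245189, 0.23080405]), 'tool_rot': array([-3.14064839e+00,  1.41410702e-05,  2.81873908e+00]), 'force': array([ 0.30592748, -0.96104492, -0.60957331]), 'moment': array([0.01527664, 0.05340171, 0.03211028]), 'finger_force': 0.0, 'grip_width': 0.08520541333952447}
```

```bash
sed -i 's/np.array(c\["rotation"\])/Rot.from_euler("xyz",c["rotation"]).as_matrix()/; 2a from scipy.spatial.transform import Rotation as Rot' h.py; python3 -c "
from h import *
print(proj('top',[.5,0,0]),proj('side',[.5,0,0]))"
```

```text
[327.64975984 232.93916815] [304.77019685 236.08878647]
```

View pics/top0.png

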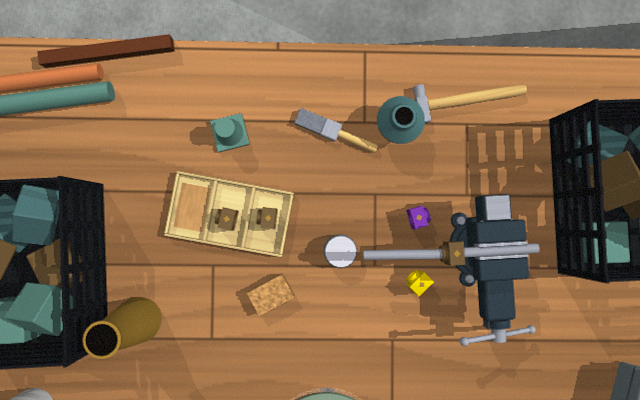

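View pics/side0.png

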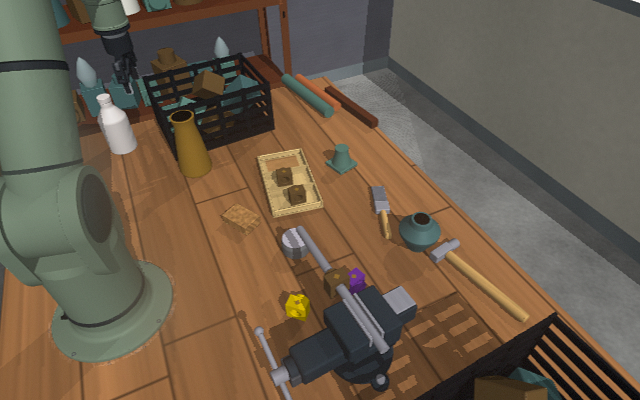

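```bash
python3 - <<'E'
import cv2,numpy as np
t=cv2.imread('pics/top0_raw.png');s=cv2.imread('pics/side0_raw.png')
r=lambda im,f:cv2.resize(im,None,fx=f,fy=f,interpolation=cv2.INTER_CUBIC)
a=r(t[200:300,350:550],4)
b=r(t[165:260,160:300],4); c=r(s[225:320,280:400],4)[:380]
o=np.zeros((590,800,3),np.uint8)
o[:300]=r(t[205:300,350:550],4)[:300]
o[300:590,:390]=r(t[165:262,165:295],3)[:290]; o[300:590,400:800]=r(s[225:298,285:385],4)[:290]
cv2.imwrite('pics/crop1.png',o)
E
```

```text
(no output)
```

View pics/crop1.png

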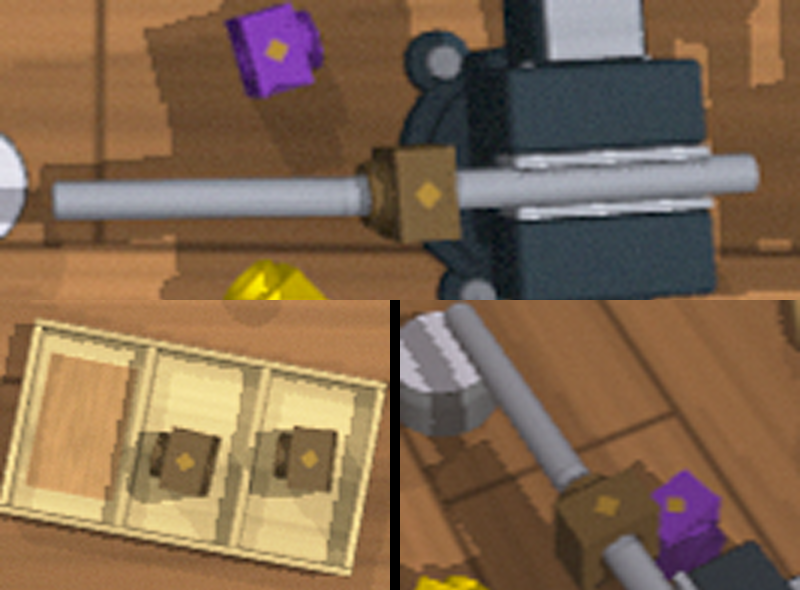

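```bash
python3 - <<'E'
from h import *
t=cv2.imread('pics/top0_raw.png');s=cv2.imread('pics/side0_raw.png')
def m(im):
    i=im.astype(int); return ((i[:,:,0]-i[:,:,2]>-8)&(i.max(2)>75)).astype(np.uint8)
M=m(t)
def mids(M,rng,c0,w=12):
    out=[]
    for u in rng:
        rows=np.where(M[c0-w:c0+w,u])[0]+c0-w
        if len(rows): out.append((u,rows.min(),rows.max(),len(rows)))
    return out
print(*mids(M,list(range(359,445,6))+list(range(464,478,2))+list(range(528,541,2)),251),sep='\n')
S=m(s)
print('side')
for v in range(222,300,3):
    c=np.where(S[v,285:385])[0]+285
    print(v,(c.min(),c.max(),len(c)) if len(c) else None,end=' ')
# tray & card & tin rough
h=cv2.cvtColor(t,cv2.COLOR_BGR2HSV)
print()
for n,p in dict(socktop=(456,253)).items(): print(n,plane('top',*p,.1565))
for p in [(176,172),(294,193),(284,257),(165,237)]: print('traycorner',plane('top',*p,.024))
for p in [(226.5,219),(268,218)]: print('sib',plane('top',*p,.052))
print('tin',plane('top',341,251,.045))
for (u,v) in [(362,253.5),(440,252)]: print('bar',plane('top',u,v,.136))
E
```

```text
(365, np.int64(251), np.int64(259), 9)
(371, np.int64(251), np.int64(259), 9)
(377, np.int64(250), np.int64(259), 10)
(383, np.int64(250), np.int64(259), 10)
(389, np.int64(250), np.int64(259), 10)
(395, np.int64(250), np.int64(258), 9)
(401, np.int64(250), np.int64(258), 9)
(407, np.int64(250), np.int64(258), 9)
(413, np.int64(250), np.int64(258), 9)
(419, np.int64(250), np.int64(258), 9)
(425, np.int64(250), np.int64(258), 9)
(431, np.int64(250), np.int64(258), 9)
(437, np.int64(250), np.int64(258), 9)
(464, np.int64(247), np.int64(251), 4)
(466, np.int64(247), np.int64(256), 10)
(468, np.int64(247), np.int64(256), 10)
(470, np.int64(247), np.int64(256), 10)
(472, np.int64(247), np.int64(256), 10)
(474, np.int64(247), np.int64(256), 10)
(476, np.int64(244), np.int64(256), 13)
(528, np.int64(244), np.int64(252), 9)
(530, np.int64(244), np.int64(252), 9)
(532, np.int64(244), np.int64(252), 9)
(534, np.int64(244), np.int64(252), 9)
(536, np.int64(244), np.int64(252), 9)
(538, np.int64(245), np.int64(251), 7)
side
222 None 225 None 228 (np.int64(293), np.int64(303), 11) 231 (np.int64(2
[... 616 characters left out ...]
.int64(350), np.int64(364), 15) 282 (np.int64(350), np.int64(364), 15) 285 (np.int64(339), np.int64(365), 21) 288 (np.int64(336), np.int64(364), 26) 291 (np.int64(338), np.int64(357), 20) 294 (np.int64(340), np.int64(384), 17) 297 (np.int64(342), np.int64(384), 19) 
socktop [ 0.46589414 -0.25460814  0.1565    ]
traycorner [0.63506556 0.34680432 0.024     ]
traycorner [0.59066529 0.07846068 0.024     ]
traycorner [0.44496995 0.09915047 0.024     ]
traycorner [0.48744528 0.36819881 0.024     ]
sib [0.52954642 0.2256077  0.052     ]
sib [0.53280029 0.13408866 0.052     ]
tin [ 0.46105441 -0.0289776   0.045     ]
bar [ 0.46174258 -0.06693391  0.136     ]
bar [ 0.46637525 -0.22754051  0.136     ]
```

```bash
python3 - <<'E'
from h import *
a=plane('top',534,248,.136);b=plane('top',470,251.5,.136);
d=(b-a)/np.linalg.norm(b-a);print('dir',d,'yaw',np.degrees(np.arctan2(-d[0],d[1])))
# tip in top at u~361.5; straight y origin from tip along
tip0=plane('top',361.5,255.3,.136); L=(tip0-b)@d
print('tip',tip0,'offset of tip from line (aside, +x):',(tip0-b)@np.array([d[1],-d[0],0]))
X=np.array([d[1],-d[0],0]);Z=np.array([0,0,1])
root=b+d*(L-.285+.052+.0); bend=b+d*(L-.150); vice0=b+d*(L-.285)
print('vice0',vice0,'bend',bend)
def at(P,Q,v=None,u=None):
    pass
def cross(n,P,D,ax,val):
    p0=proj(n,P);p1=proj(n,P+D*.1);k=(val-p0[ax])/(p1[ax]-p0[ax]);return (p0+k*(p1-p0))[1-ax]
print('straight side u at v=294 pred',cross('side',bend,d,1,294),'meas left 340+~6')
for ph in range(0,360,30):
    D=np.cos(.0873)*d+np.sin(.0873)*(np.cos(np.radians(ph))*X+np.sin(np.radians(ph))*Z)
    print(ph,[round(cross('top',bend,D,0,u),1) for u in(371,401,431)],[round(cross('side',bend,D,1,v),1) for v in(234,249,264)],proj('side',bend+.15*D).round(1))
E
```

```text
dir [-0.06381647  0.99796165  0.        ] yaw 3.6589005585814163
tip [ 0.45805906 -0.06593932  0.136     ] offset of tip from line (aside, +x): 0.004346580861284839
vice0 [ 0.47190903 -0.35063577  0.136     ] bend [ 0.46329381 -0.21591095  0.136     ]
straight side u at v=294 pred 344.83988326873737 meas left 340+~6
0 [np.float64(251.3), np.float64(252.3), np.float64(253.3)] [np.float64(307.4), np.float64(315.9), np.float64(324.3)] [300.6 222.1]
30 [np.float64(252.2), np.float64(252.8), np.float64(253.4)] [np.float64(307.4), np.float64(315.9), np.float64(324.4)] [299.8 220.5]
60 [np.float64(254.4), np.float64(254.0), np.float64(253.5)] [np.float64(306.3), np.float64(315.3), np.float64(324.2)] [297.9 219.9]
90 [np.float64(257.4), np.float64(255.5), np.float64(253.7)] [np.float64(304.3), np.float64(314.1), np.float64(324.0)] [295.4 220.4]
120 [np.float64(260.2), np.float64(257.0), np.float64(253.8)] [np.float64(301.8), np.float64(312.7), np.float64(323.6)] [293.  221.9]
150 [np.float64(262.1), np.float64(258.0), np.float64(253.9)] [np.float64(299.3), np.float64(311.3), np.float64(323.3)] [291.3 224.1]
180 [np.float64(262.6), np.float64(258.2), np.float64(253.9)] [np.float64(297.5), np.float64(310.3), np.float64(323.1)] [290.8 226.2]
210 [np.float64(261.5), np.float64(257.7), np.float64(253.9)] [np.float64(297.1), np.float64(310.1), np.float64(323.1)] [291.7 227.8]
240 [np.float64(259.3), np.float64(256.5), np.float64(253.8)] [np.float64(298.3), np.float64(310.7), np.float64(323.2)] [293.6 228.4]
270 [np.float64(256.5), np.float64(255.0), np.float64(253.6)] [np.float64(300.8), np.float64(312.1), np.float64(323.5)] [296.1 227.8]
300 [np.float64(253.8), np.float64(253.6), np.float64(253.5)] [np.float64(303.6), np.float64(313.8), np.float64(323.9)] [298.5 226.3]
330 [np.float64(251.9), np.float64(252.6), np.float64(253.4)] [np.float64(306.0), np.float64(315.1), np.float64(324.2)] [300.1 224.3]
```

```bash
cat >> h.py <<'E'
def go(P,yaw,tiltaxis=None,tilt=0,cur=None):
    o=observe(); R=Rot.from_euler("xyz",o["tool_rot"])
    T=Rot.from_euler("xyz",[np.pi,0,yaw])
    if tiltaxis is not None: T=Rot.from_rotvec(np.array(tiltaxis)*tilt)*T
    s=R.inv().apply(np.array(P)-o["position"])/.5
    r=(R.inv()*T).as_rotvec()/np.radians(120)
    print("shift",s.round(4),"turn",r.round(4),"pos",o["position"].round(4),"t",o["clock"],"F",o["force"].round(2))
E
python3 -c "
from h import *
go([.5,.15,.25],2.2);go([.466,-.255,.22],1.635)"
```

```text
shift [-0.8532 -0.6477 -0.0378] turn [-4.000e-04  1.000e-04  2.954e-01] pos [0.1982 0.5925 0.2308] t 0.1 F [ 0.31 -0.96 -0.61]
shift [-1.0457 -1.4374  0.023 ] turn [-4.000e-04  3.000e-04  5.652e-01] pos [0.1982 0.5925 0.2308] t 0.1 F [ 0.31 -0.96 -0.61]
```

>>> play_rows:
  deltas:
    - [-0.853,-0.648,-0.038,0,0,0.295,0]
    - [-0.853,-0.648,-0.038,0,0,0.295,0]
    - [-0.853,-0.648,-0.038,0,0,0.295,0]
    - [-0.853,-0.648,-0.038,0,0,0.295,0]
    - [-0.853,-0.648,-0.038,0,0,0.295,0]
    - [-0.853,-0.648,-0.038,0,0,0.295,0]
    - [-0.853,-0.648,-0.038,0,0,0.295,0]
    - [-0.853,-0.648,-0.038,0,0,0.295,0]
    - [-0.853,-0.648,-0.038,0,0,0.295,0]
    - [-0.853,-0.648,-0.038,0,0,0.295,0]
  newtons: 30

```text
clock: 1.1
position: [0.4804, 0.178, 0.2491]
tool_rot: [-3.142, -0.0, 2.201]
force: [0.4, 0.3, -0.3]
grip_width: 0.0857
finger_force: 0.0
```

```bash
python3 -c "
from h import *
print(observe()['qpos'].round(2));go([.466,-.255,.24],1.635)"
```

```text
[-0.67  0.33  0.25  1.88 -0.1   0.94  0.26]
shift [-0.6826 -0.5337  0.0181] turn [-0.000e+00 -1.000e-04  2.703e-01] pos [0.4804 0.178  0.2491] t 1.1 F [ 0.43  0.34 -0.33]
```

>>> play_rows:
  deltas:
    - [-0.683,-0.534,0.018,0,0,0.27,0]
    - [-0.683,-0.534,0.018,0,0,0.27,0]
    - [-0.683,-0.534,0.018,0,0,0.27,0]
    - [-0.683,-0.534,0.018,0,0,0.27,0]
    - [-0.683,-0.534,0.018,0,0,0.27,0]
    - [-0.683,-0.534,0.018,0,0,0.27,0]
    - [-0.683,-0.534,0.018,0,0,0.27,0]
    - [-0.683,-0.534,0.018,0,0,0.27,0]
    - [-0.683,-0.534,0.018,0,0,0.27,0]
    - [-0.683,-0.534,0.018,0,0,0.27,0]

```text
clock: 2.1
position: [0.4638, -0.258, 0.2398]
tool_rot: [-3.141, 0.002, 1.63]
force: [-1.0, 0.9, -0.5]
grip_width: 0.0855
finger_force: 0.0
```

```bash
python3 -c "
from h import *
print(observe()['qpos'].round(2));go([.466,-.255,.2],1.635)
snap('side','side1',(260,180,420,300),5)"
```

```text
[ 0.01  0.4   0.51  1.86 -0.24  0.94  0.69]
shift [0.006  0.0047 0.0797] turn [-0.0004  0.0009 -0.0026] pos [ 0.4638 -0.258   0.2398] t 2.1 F [-0.98  0.9  -0.55]
```

View pics/side1.png

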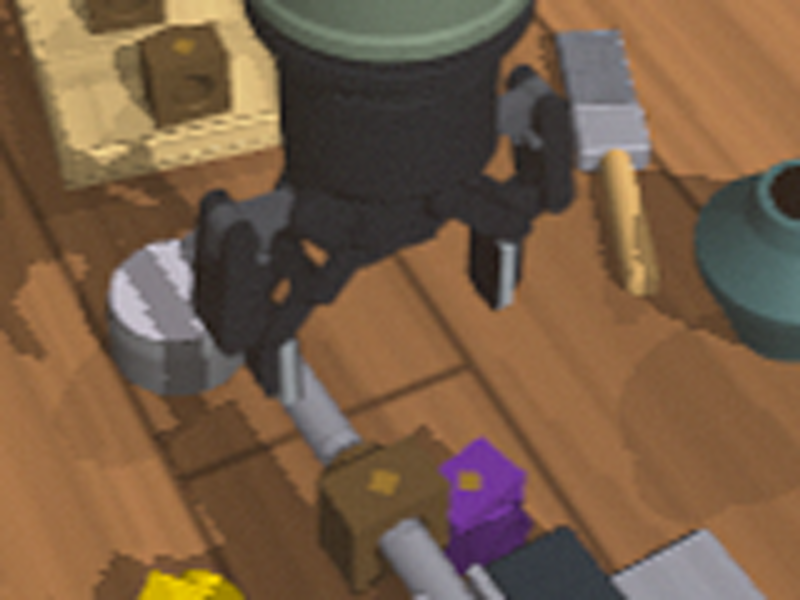

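>>> play_rows:
  deltas:
    - [0.005,0.005,0.05,0,0,-0.003,0]
    - [0.005,0.005,0.1,0,0,-0.003,0]
    - [0.005,0.005,0.15,0,0,-0.003,0]
    - [0.005,0.005,0.2,0,0,-0.003,0]
    - [0.005,0.005,0.236,0,0,-0.003,0]
    - [0.005,0.005,0.236,0,0,-0.003,0]
    - [0.005,0.005,0.236,0,0,-0.003,0]
    - [0.005,0.005,0.236,0,0,-0.003,0]

```text
clock: 2.95
position: [0.4681, -0.2506, 0.1231]
tool_rot: [3.14, 0.0, 1.642]
force: [0.8, -0.0, -0.4]
grip_width: 0.0852
finger_force: 0.0
```

```bash
python3 -c "
from h import *
go([.4658,-.2555,.121],1.635)"
```

```text
shift [-0.0095 -0.0053  0.0041] turn [0.0006 0.0002 0.0034] pos [ 0.4681 -0.2506  0.1231] t 2.95 F [ 0.81 -0.01 -0.45]
```

>>> play_rows:
  deltas:
    - [-0.009,-0.005,0.004,0,0,0.003,0]
    - [-0.009,-0.005,0.004,0,0,0.003,0]
    - [-0.009,-0.005,0.004,0,0,0.003,0.2]
    - [-0.009,-0.005,0.004,0,0,0.003,0.35]
  newtons: 30

```text
clock: 3.35
position: [0.4654, -0.2555, 0.1202]
tool_rot: [3.141, 0.0, 1.635]
force: [-0.2, -0.7, 0.4]
grip_width: 0.059
finger_force: 0.0
```

```bash
python3 -c "
from h import *
go([.4658,-.2555,.121],1.635)"
```

```text
shift [-0.0001  0.0007 -0.0017] turn [0.0001 0.     0.0002] pos [ 0.4654 -0.2555  0.1202] t 3.35 F [-0.15 -0.69  0.44]
```

>>> play_rows:
  deltas:
    - [0,0,0,0,0,0,0.5]
    - [0,0,0,0,0,0,1]
    - [0,0,0,0,0,0,1]
    - [0,0,0,0,0,0,1]
    - [0,0,0,0,0,0,1]
  newtons: 50

```text
clock: 3.85
position: [0.4657, -0.2554, 0.1203]
tool_rot: [3.141, 0.0, 1.636]
force: [-0.3, 1.5, 5.4]
grip_width: 0.0453
finger_force: 50.5
```

>>> play_rows:
  deltas:
    - [0,0,-0.002,0,0,0,1]
    - [0,0,-0.004,0,0,0,1]
    - [0,0,-0.005,0,0,0,1]
    - [0,0,-0.005,0,0,0,1]

```text
clock: 4.25
position: [0.4653, -0.2554, 0.1225]
tool_rot: [-3.141, -0.0, 1.635]
force: [0.2, -0.4, -3.2]
grip_width: 0.0455
finger_force: 51.5
```

>>> play_rows:
  deltas:
    - [0,0.003,0,0,0,0,1]
    - [0,0.005,0,0,0,0,1]
    - [0,0.006,0,0,0,0,1]
    - [0,0.006,0,0,0,0,1]

```text
clock: 4.65
position: [0.4677, -0.2552, 0.1224]
tool_rot: [-3.14, -0.0, 1.635]
force: [-5.7, 0.7, -1.2]
grip_width: 0.0455
finger_force: 51.9
```

>>> play_rows:
  deltas:
    - [0,-0.004,0,0,0,0,1]
    - [0,-0.008,0,0,0,0,1]
    - [0,-0.012,0,0,0,0,1]
    - [0,-0.012,0,0,0,0,1]

```text
clock: 5.05
position: [0.4627, -0.2556, 0.1227]
tool_rot: [3.141, 0.0, 1.635]
force: [2.4, -0.1, -4.9]
grip_width: 0.045
finger_force: 53.3
```

>>> play_rows:
  deltas:
    - [0,0.004,-0.002,0,0,0,1]
    - [0,0.006,-0.004,0,0,0,1]
    - [0,0.006,-0.006,0,0,0,1]
    - [0,0.006,-0.006,0,0,0,1]

```text
clock: 5.45
position: [0.4655, -0.2554, 0.1255]
tool_rot: [3.142, 0.0, 1.636]
force: [1.3, -0.3, -6.8]
grip_width: 0.0451
finger_force: 55.8
```

```bash
cat > plan.py <<'E'
from h import *
import sys
# usage: plan.py phi dx dz s1 s2 ... (mm of mid bore in vice y)
phi,dx,dz=map(float,sys.argv[1:4])
d=np.array([-.0638,.998,0]);X=np.array([.998,.0638,0]);Z=np.array([0,0,1.])
P0=np.array([.4650,-.2554,.136]); s0=.101   # bore point under grasp at start, mid bore s0
c=.0135
D=np.cos(.0873)*d+np.sin(.0873)*(np.cos(np.radians(phi))*X+np.sin(np.radians(phi))*Z)
def p(s):
    st=P0+d*(min(s,.135)-(s0-.006)); return st+D*max(0,s-.135)
o=observe(); R=Rot.from_euler("xyz",o["tool_rot"])
for s in map(lambda v:float(v)/1e3,sys.argv[4:]):
    a,b=p(s-.021),p(s+.021); t=(b-a)/np.linalg.norm(b-a)
    body=a+t*.015+dx/1e3*X+dz/1e3*Z
    tx=t; ty=np.cross([0,0,-1],tx); ty/=np.linalg.norm(ty); tz=np.cross(tx,ty)
    T=Rot.from_matrix(np.c_[tx,ty,tz]); tcp=body+c*tz
    sh=R.inv().apply(tcp-o["position"])/.5; r=(R.inv()*T).as_rotvec()/np.radians(120)
    print(int(s*1e3),np.r_[sh,r].round(4).tolist())
# actual
T=R.as_matrix(); body=o["position"]-c*T[:,2]; mid=body+.006*T[:,0]
print("mid s",((mid-P0)@d+.095).round(4),"F",o["force"].round(2),"M",o["moment"].round(2),"t",o["clock"])
E
python3 plan.py 285 0 0 101 106 111 116 121 126
```

```text
101 [0.0001, -0.001, 0.0059, 0.0, 0.0001, 0.0005]
106 [0.0101, -0.001, 0.0059, 0.0, 0.0001, 0.0005]
111 [0.0201, -0.001, 0.0059, 0.0, 0.0001, 0.0005]
116 [0.03, -0.001, 0.006, 0.0, -0.0018, 0.001]
121 [0.0397, -0.0009, 0.0063, 0.0001, -0.0066, 0.0023]
126 [0.0494, -0.0008, 0.0066, 0.0001, -0.0114, 0.0035]
mid s 0.101 F [ 1.29 -0.3  -6.8 ] M [-0.1  -0.41  0.01] t 5.45
```

>>> play_rows:
  deltas:
    - [0,-0.001,0.006,0,0,0,1]
    - [0.01,-0.001,0.006,0,0,0,1]
    - [0.02,-0.001,0.006,0,0,0.001,1]
    - [0.025,-0.001,0.006,0,-0.001,0.001,1]
    - [0.03,-0.001,0.006,0,-0.002,0.001,1]
    - [0.03,-0.001,0.006,0,-0.002,0.001,1]

```text
clock: 6.05
position: [0.464, -0.24, 0.1226]
tool_rot: [3.142, 0.004, 1.634]
force: [0.3, -0.9, -3.7]
grip_width: 0.0453
finger_force: 56.3
```

```bash
python3 plan.py 285 0 0 121 126 131 136 141
```

```text
121 [0.0087, 0.0001, 0.0006, 0.0001, -0.0047, 0.0015]
126 [0.0185, 0.0002, 0.0008, 0.0001, -0.0095, 0.0028]
131 [0.0282, 0.0002, 0.0011, 0.0001, -0.0143, 0.0041]
136 [0.0379, 0.0003, 0.0013, 0.0002, -0.0191, 0.0053]
141 [0.0476, 0.0004, 0.0016, 0.0002, -0.0239, 0.0066]
mid s 0.1165 F [ 0.29 -0.85 -3.7 ] M [ 0.02  0.01 -0.02] t 6.05
```

>>> play_rows:
  deltas:
    - [0.009,0,0.001,0,-0.005,0.0015,1]
    - [0.0185,0,0.001,0,-0.0095,0.003,1]
    - [0.028,0,0.001,0,-0.0145,0.004,1]
    - [0.038,0,0.0015,0,-0.019,0.005,1]
    - [0.038,0,0.0015,0,-0.019,0.005,1]

```text
clock: 6.55
position: [0.4628, -0.2203, 0.1216]
tool_rot: [-3.141, 0.044, 1.624]
force: [-0.0, -0.2, -4.2]
grip_width: 0.0451
finger_force: 56.4
```

```bash
python3 plan.py 285 0 0 141 146 151 156 161 166
```

```text
141 [0.0081, 0.0002, -0.0006, 0.0001, -0.0049, 0.002]
146 [0.0178, 0.0002, -0.0007, 0.0001, -0.0097, 0.0033]
151 [0.0275, 0.0002, -0.0009, 0.0002, -0.0144, 0.0046]
156 [0.0372, 0.0001, -0.001, 0.0003, -0.0192, 0.0059]
161 [0.0472, 0.0003, -0.0006, 0.0003, -0.0192, 0.0059]
166 [0.0572, 0.0004, -0.0002, 0.0003, -0.0192, 0.0059]
mid s 0.1368 F [-0.03 -0.2  -4.17] M [ 0.08 -0.    0.  ] t 6.55
```

>>> play_rows:
  deltas:
    - [0.008,0,-0.0005,0,-0.005,0.002,1]
    - [0.018,0,-0.0005,0,-0.0095,0.003,1]
    - [0.0275,0,-0.001,0,-0.0145,0.0045,1]
    - [0.037,0,-0.001,0,-0.019,0.006,1]
    - [0.037,0,-0.001,0,-0.019,0.006,1]

```text
clock: 7.05
position: [0.4618, -0.2019, 0.1213]
tool_rot: [3.141, 0.084, 1.612]
force: [0.4, -0.1, -4.3]
grip_width: 0.0453
finger_force: 56.4
```

```bash
python3 plan.py 285 0 0 156 161 166 171 176
```

```text
156 [0.0005, 0.0001, -0.0001, 0.0003, -0.0002, -0.0002]
161 [0.0105, 0.0001, -0.0001, 0.0003, -0.0002, -0.0002]
166 [0.0205, 0.0001, -0.0001, 0.0003, -0.0002, -0.0002]
171 [0.0305, 0.0001, -0.0001, 0.0003, -0.0002, -0.0002]
176 [0.0405, 0.0001, -0.0001, 0.0003, -0.0002, -0.0002]
mid s 0.1557 F [ 0.43 -0.14 -4.3 ] M [ 0.16 -0.02  0.01] t 7.05
```

>>> play_rows:
  deltas:
    - [0.01,0,0,0,0,0,1]
    - [0.02,0,0,0,0,0,1]
    - [0.03,0,0,0,0,0,1]
    - [0.04,0,0,0,0,0,1]
    - [0.04,0,0,0,0,0,1]

```text
clock: 7.55
position: [0.461, -0.1824, 0.1196]
tool_rot: [3.141, 0.083, 1.611]
force: [-0.3, -0.3, -4.7]
grip_width: 0.0453
finger_force: 56.4
```

>>> play_rows:
  deltas:
    - [0.01,0,0,0,0,0,1]
    - [0.02,0,0,0,0,0,1]
    - [0.03,0,0,0,0,0,1]
    - [0.03,0,0,0,0,0,1]

```text
clock: 7.95
position: [0.4604, -0.1674, 0.1184]
tool_rot: [3.141, 0.083, 1.611]
force: [-0.1, -0.1, -3.8]
grip_width: 0.045
finger_force: 56.4
```

```bash
python3 plan.py 285 0 0 191 201 211
```

```text
191 [0.0011, 0.0001, -0.0, 0.0004, -0.0004, -0.0004]
201 [0.0211, 0.0001, -0.0, 0.0004, -0.0004, -0.0004]
211 [0.0411, 0.0001, 0.0, 0.0004, -0.0004, -0.0004]
mid s 0.1902 F [-0.08 -0.05 -3.82] M [ 0.16 -0.03 -0.02] t 7.95
```

>>> play_rows:
  deltas:
    - [0,0.002,0,0,0,0,1]
    - [0,0.004,0,0,0,0,1]
    - [0,0.004,0,0,0,0,1]

```text
clock: 8.25
position: [0.4626, -0.1683, 0.1185]
tool_rot: [3.14, 0.084, 1.61]
force: [-0.1, 0.2, -4.2]
grip_width: 0.0454
finger_force: 56.4
```

>>> play_rows:
  deltas:
    - [0,-0.004,0,0,0,0,1]
    - [0,-0.008,0,0,0,0,1]
    - [0,-0.008,0,0,0,0,1]

```text
clock: 8.55
position: [0.459, -0.1684, 0.1187]
tool_rot: [3.139, 0.084, 1.61]
force: [4.4, -1.0, -5.7]
grip_width: 0.0455
finger_force: 56.1
```

>>> play_rows:
  deltas:
    - [0,0.004,0.002,0,0,0,1]
    - [0,0.004,0.004,0,0,0,1]
    - [0,0.004,0.004,0,0,0,1]

```text
clock: 8.85
position: [0.4604, -0.1684, 0.1164]
tool_rot: [3.14, 0.084, 1.61]
force: [1.0, 1.0, -3.4]
grip_width: 0.0453
finger_force: 56.8
```

>>> play_rows:
  deltas:
    - [0,0,-0.004,0,0,0,1]
    - [0,0,-0.008,0,0,0,1]
    - [0,0,-0.008,0,0,0,1]

```text
clock: 9.15
position: [0.4604, -0.1681, 0.1207]
tool_rot: [3.14, 0.084, 1.61]
force: [-0.2, -0.7, -3.6]
grip_width: 0.0454
finger_force: 56.5
```

```bash
python3 plan.py 295 0.4 0 191 201 211 221
```

```text
191 [0.003, 0.0025, 0.004, 0.0011, 0.0022, 0.0059]
201 [0.023, 0.0027, 0.0039, 0.0011, 0.0022, 0.0059]
211 [0.043, 0.003, 0.0038, 0.0011, 0.0022, 0.0059]
221 [0.063, 0.0032, 0.0037, 0.0011, 0.0022, 0.0059]
mid s 0.1896 F [-0.18 -0.7  -3.61] M [ 0.11  0.01 -0.02] t 9.15
```

>>> play_rows:
  deltas:
    - [0.003,0.0025,0.004,0.001,0.002,0.006,1]
    - [0.013,0.0025,0.004,0.001,0.002,0.006,1]
    - [0.023,0.0025,0.004,0.001,0.002,0.006,1]
    - [0.033,0.003,0.004,0.001,0.002,0.006,1]
    - [0.043,0.003,0.004,0.001,0.002,0.006,1]
    - [0.043,0.003,0.004,0.001,0.002,0.006,1]

```text
clock: 9.75
position: [0.461, -0.1459, 0.1166]
tool_rot: [-3.141, 0.079, 1.599]
force: [0.6, 0.1, -3.7]
grip_width: 0.0454
finger_force: 56.5
```

```bash
python3 plan.py 295 0.4 0 211 221 231 241
```

```text
211 [-0.0019, -0.0001, -0.0007, -0.0001, 0.0001, 0.0005]
221 [0.0181, -0.0001, -0.0008, -0.0001, 0.0001, 0.0005]
231 [0.0381, -0.0001, -0.0008, -0.0001, 0.0001, 0.0005]
241 [0.0581, -0.0001, -0.0008, -0.0001, 0.0001, 0.0005]
mid s 0.2116 F [ 0.58  0.14 -3.69] M [0.13 0.01 0.  ] t 9.75
```

>>> play_rows:
  deltas:
    - [0.008,0,-0.001,0,0,0,1]
    - [0.018,0,-0.001,0,0,0,1]
    - [0.028,0,-0.001,0,0,0,1]
    - [0.038,0,-0.001,0,0,0,1]
    - [0.038,0,-0.001,0,0,0,1]

```text
clock: 10.25
position: [0.4606, -0.1269, 0.1156]
tool_rot: [-3.141, 0.079, 1.599]
force: [0.1, -0.5, -4.2]
grip_width: 0.0452
finger_force: 56.5
```

>>> play_rows:
  deltas:
    - [0,0.002,0,0,0,0,1]
    - [0,0.004,0,0,0,0,1]
    - [0,0.004,0,0,0,0,1]

```text
clock: 10.55
position: [0.4625, -0.1279, 0.1156]
tool_rot: [-3.141, 0.08, 1.597]
force: [-1.4, 1.1, -4.2]
grip_width: 0.0453
finger_force: 56.6
```

>>> play_rows:
  deltas:
    - [0,-0.004,0,0,0,0,1]
    - [0,-0.008,0,0,0,0,1]
    - [0,-0.008,0,0,0,0,1]

```text
clock: 10.85
position: [0.4582, -0.1279, 0.1157]
tool_rot: [-3.142, 0.08, 1.597]
force: [-0.4, -1.3, -4.4]
grip_width: 0.0454
finger_force: 56.6
```

>>> play_rows:
  deltas:
    - [0,0.004,0.002,0,0,0,1]
    - [0,0.004,0.004,0,0,0,1]
    - [0,0.004,0.004,0,0,0,1]

```text
clock: 11.15
position: [0.4606, -0.1279, 0.1135]
tool_rot: [-3.141, 0.08, 1.598]
force: [-0.5, -1.1, -3.8]
grip_width: 0.0453
finger_force: 56.6
```

>>> play_rows:
  deltas:
    - [0,0,-0.004,0,0,0,1]
    - [0,0,-0.008,0,0,0,1]
    - [0,0,-0.008,0,0,0,1]

```text
clock: 11.45
position: [0.4605, -0.1276, 0.1179]
tool_rot: [3.141, 0.08, 1.598]
force: [-0.1, 0.3, -4.4]
grip_width: 0.0452
finger_force: 56.2
```

```bash
python3 plan.py 295 0.4 0 240 260 280 300 320 330
```

```text
240 [0.0199, -0.0001, 0.0047, 0.0001, 0.0002, 0.0]
260 [0.0599, -0.0001, 0.0047, 0.0001, 0.0002, 0.0]
280 [0.0999, -0.0001, 0.0047, 0.0001, 0.0002, 0.0]
300 [0.1399, -0.0001, 0.0047, 0.0001, 0.0002, 0.0]
320 [0.1799, -0.0001, 0.0046, 0.0001, 0.0002, 0.0]
330 [0.1999, -0.0001, 0.0046, 0.0001, 0.0002, 0.0]
mid s 0.2299 F [-0.07  0.31 -4.45] M [ 0.12 -0.04  0.  ] t 11.45
```

>>> play_rows:
  deltas:
    - [0,0,0.004,0,0,0,1]
    - [0.01,0,0.0045,0,0,0,1]
    - [0.02,0,0.0045,0,0,0,1]
    - [0.03,0,0.0045,0,0,0,1]
    - [0.04,0,0.0045,0,0,0,1]
    - [0.05,0,0.0045,0,0,0,1]
    - [0.06,0,0.0045,0,0,0,1]
    - [0.06,0,0.0045,0,0,0,1]

```text
clock: 12.25
position: [0.4597, -0.0971, 0.1129]
tool_rot: [-3.141, 0.079, 1.599]
force: [-0.1, 0.2, -3.8]
grip_width: 0.0453
finger_force: 56.3
```

>>> play_rows:
  deltas:
    - [0.01,0,0,0,0,0,1]
    - [0.02,0,0,0,0,0,1]
    - [0.03,0,0,0,0,0,1]
    - [0.04,0,0,0,0,0,1]
    - [0.04,0,0,0,0,0,1]

```text
clock: 12.75
position: [0.4592, -0.0772, 0.1113]
tool_rot: [-3.141, 0.079, 1.599]
force: [0.1, -0.2, -3.2]
grip_width: 0.0456
finger_force: 56.3
```

>>> play_rows:
  deltas:
    - [0.01,0,0,0,0,0,1]
    - [0.02,0,0,0,0,0,1]
    - [0.03,0,0,0,0,0,1]
    - [0.04,0,0,0,0,0,1]
    - [0.04,0,0,0,0,0,1]

```text
clock: 13.25
position: [0.4587, -0.0572, 0.1097]
tool_rot: [-3.141, 0.079, 1.599]
force: [0.2, -0.8, -4.1]
grip_width: 0.0456
finger_force: 56.3
```

```bash
python3 plan.py 295 0.4 0 300 320 335
```

```text
300 [-0.0017, -0.0002, -0.0003, -0.0, 0.0001, 0.0005]
320 [0.0383, -0.0001, -0.0003, -0.0, 0.0001, 0.0005]
335 [0.0683, -0.0001, -0.0003, -0.0, 0.0001, 0.0005]
mid s 0.3002 F [ 0.19 -0.8  -4.07] M [0.15 0.04 0.03] t 13.25
```

>>> play_rows:
  deltas:
    - [0.012,0,0,0,0,0,1]
    - [0.024,0,0,0,0,0,1]
    - [0.036,0,0,0,0,0,1]
    - [0.048,0,0,0,0,0,1]
    - [0.06,0,0,0,0,0,1]
    - [0.075,0,0,0,0,0,1]
    - [0.09,0,0,0,0,0,1]
    - [0.1,0,0,0,0,0,1]

```text
clock: 14.05
position: [0.4573, -0.0074, 0.1058]
tool_rot: [-3.141, 0.079, 1.598]
force: [-0.5, -0.4, -3.7]
grip_width: 0.0454
finger_force: 56.3
```

```bash
python3 - <<'E'
from h import *
t=cv2.imread('pics/top0_raw.png')
# tray frame from corners at rim; card contour
C=np.array([plane('top',*p,.024)[:2] for p in [(176,172),(294,193),(284,257),(165,237)]])
print('tray c',C.mean(0)); y=(C[0]-C[1]+C[3]-C[2]); y/=np.linalg.norm(y); print('y',y,np.arctan2(y[1],y[0]),'lens',np.linalg.norm(C[0]-C[1]),np.linalg.norm(C[1]-C[2]))
print('bay',C.mean(0)+.088*y)
b,g,r=[t[:,:,i].astype(int) for i in range(3)]
sub=np.zeros(t.shape[:2],np.uint8); sub[175:245,168:215]=1
print(t[210,190],t[180,195],t[230,173])
m=((r-b>75)&(sub>0)&(b<125)).astype(np.uint8)
cs,_=cv2.findContours(m,0,2); c=max(cs,key=cv2.contourArea); R=cv2.minAreaRect(c); print(R,cv2.contourArea(c))
bx=cv2.boxPoints(R); W=np.array([plane('top',*p,.006)[:2] for p in bx]); print('card',W.mean(0),np.linalg.norm(W[0]-W[1]),np.linalg.norm(W[1]-W[2]),W.round(3).tolist())
S=np.array([plane('top',*p,.052)[:2] for p in [(226.5,219),(268,218)]]);print('sibs in tray',[( (s-C.mean(0))@np.array([y[1],-y[0]]),(s-C.mean(0))@y) for s in S])
E
python3 plan.py 295 .4 0 345
```

```text
tray c [0.53953652 0.22315357]
y [0.15958956 0.98718345] 1.4105214602673382 lens 0.27199208256950813 0.14715706028932884
bay [0.5535804  0.31002572]
[ 96 155 202] [137 200 227] [128 191 221]
((188.55404663085938, 207.17567443847656), (34.03059005737305, 47.84010696411133), 9.462322235107422) 1240.5
card [0.55607387 0.32134295] 0.1100179248785674 0.07819893792123912 [[0.508, 0.368], [0.617, 0.352], [0.605, 0.275], [0.496, 0.291]]
sibs in tray [(np.float64(-0.01025371622515974), np.float64(0.0008283618809641956)), (np.float64(0.007563933980856464), np.float64(-0.08899844520382456))]
345 [-0.0118, -0.0001, -0.0004, -0.0, 0.0002, 0.0002]
mid s 0.3501 F [-0.46 -0.44 -3.71] M [0.08 0.01 0.05] t 14.05
```

```bash
python3 -c "
from h import *
go([.554,.308,.12],1.41)"
```

```text
shift [ 0.6209  0.2106 -0.078 ] turn [0.0035 0.0378 0.0898] pos [ 0.4573 -0.0074  0.1058] t 14.05 F [-0.46 -0.44 -3.71]
```

>>> play_rows:
  deltas:
    - [0.06,0.02,-0.01,0.0035,0.038,0.09,1]
    - [0.13,0.045,-0.02,0.0035,0.038,0.09,1]
    - [0.2,0.07,-0.03,0.0035,0.038,0.09,1]
    - [0.27,0.095,-0.04,0.0035,0.038,0.09,1]
    - [0.34,0.12,-0.05,0.0035,0.038,0.09,1]
    - [0.41,0.145,-0.06,0.0035,0.038,0.09,1]
    - [0.48,0.17,-0.07,0.0035,0.038,0.09,1]
    - [0.55,0.19,-0.078,0.0035,0.038,0.09,1]
    - [0.61,0.21,-0.078,0.0035,0.038,0.09,1]
    - [0.621,0.211,-0.078,0.0035,0.038,0.09,1]

```text
clock: 15.05
position: [0.554, 0.3116, 0.1192]
tool_rot: [-3.141, -0.001, 1.413]
force: [-0.3, 0.2, -4.2]
grip_width: 0.0456
finger_force: 56.4
```

```bash
python3 -c "
from h import *
go([.554,.308,.04],1.41);snap('side','side2',(220,100,380,220),5)
print(observe()['moment'])"
```

```text
shift [-0.0073  0.0011  0.1583] turn [-0.0001 -0.0005  0.0016] pos [0.554  0.3116 0.1192] t 15.05 F [-0.3   0.23 -4.19]
[-0.00014705  0.07268104 -0.00812313]
```

View pics/side2.png

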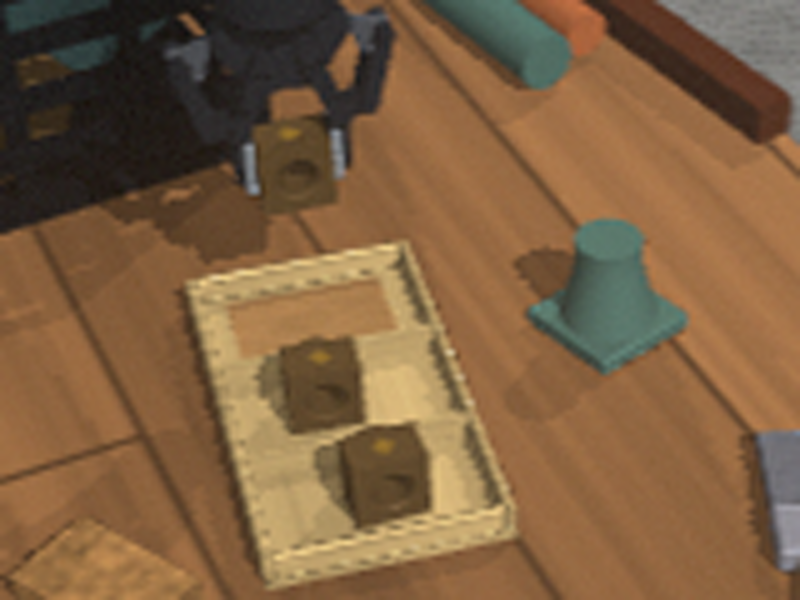

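```bash
python3 -c "
from h import *
W=np.array([plane('side',*p,.006) for p in [(265.6,160.6),(296,156),(299,166),(268.4,171)]]);print(W.round(3).tolist(),W.mean(0))
print(np.linalg.norm(W[0]-W[1]),np.linalg.norm(W[1]-W[2]))"
```

```text
[[0.515, 0.353, 0.006], [0.615, 0.33, 0.006], [0.603, 0.278, 0.006], [0.505, 0.299, 0.006]] [0.55942323 0.31501828 0.006     ]
0.10186045278423737 0.05384044079988859
```

>>> play_rows:
  deltas:
    - [-0.006,0.002,0.03,0,0,0.001,1]
    - [-0.007,0.003,0.07,0,0,0.001,1]
    - [-0.007,0.003,0.11,0,0,0.001,1]
    - [-0.007,0.003,0.15,0,0,0.001,1]
    - [-0.007,0.003,0.18,0,0,0.001,1]
    - [-0.007,0.003,0.19,0,0,0.001,1]
    - [-0.007,0.003,0.194,0,0,0.001,1]
    - [-0.007,0.003,0.194,0,0,0.001,1]

```text
clock: 15.9
position: [0.5556, 0.3032, 0.0234]
tool_rot: [3.141, -0.0, 1.407]
force: [0.2, 0.1, -3.3]
grip_width: 0.0455
finger_force: 56.4
```

```bash
python3 -c "
from h import *
go([.555,.308,.016],1.41)"
```

```text
shift [ 0.0093 -0.0028  0.0148] turn [ 0.0003 -0.0002 -0.0016] pos [0.5556 0.3032 0.0234] t 15.9 F [ 0.22  0.11 -3.29]
```

>>> play_rows:
  deltas:
    - [0.005,-0.001,0.002,0,0,-0.001,1]
    - [0.008,-0.001,0.005,0,0,-0.001,1]
    - [0.008,-0.001,0.008,0,0,-0.001,1]
    - [0.008,-0.001,0.011,0,0,-0.001,1]
    - [0.008,-0.001,0.012,0,0,-0.001,1]
    - [0.008,-0.001,0.012,0,0,-0.001,1]

```text
clock: 16.5
position: [0.5555, 0.3074, 0.017]
tool_rot: [3.142, -0.0, 1.409]
force: [0.4, -0.4, -3.1]
grip_width: 0.0454
finger_force: 56.3
```

>>> play_rows:
  deltas:
    - [0,0,0.001,0,0,0,1]
    - [0,0,0.002,0,0,0,1]
    - [0,0,0.002,0,0,0,1]

```text
clock: 16.8
position: [0.5555, 0.3074, 0.016]
tool_rot: [3.141, -0.0, 1.409]
force: [0.2, 0.3, -4.3]
grip_width: 0.0455
finger_force: 56.6
```

>>> play_rows:
  deltas:
    - [0,0,0.001,0,0,0,1]
    - [0,0,0.0015,0,0,0,1]
    - [0,0,0.0015,0,0,0,1]

```text
clock: 17.1
position: [0.5556, 0.3075, 0.016]
tool_rot: [3.141, -0.001, 1.409]
force: [-4.0, -1.3, 8.6]
grip_width: 0.0456
finger_force: 58.0
```

>>> play_rows:
  deltas:
    - [0,0,0.001,0,0,0,1]
    - [0,0,0.0015,0,0,0,1]
    - [0,0,0.0015,0,0,0,1]

```text
clock: 17.4
position: [0.5556, 0.3075, 0.0159]
tool_rot: [-3.142, -0.001, 1.409]
force: [-8.1, -3.5, 21.6]
grip_width: 0.0452
finger_force: 59.6
```

>>> play_rows:
  deltas:
    - [0,0,-0.002,0,0,0,1]
    - [0,0,-0.002,0,0,0,1]
    - [0,0,-0.002,0,0,0,0.4]
    - [0,0,-0.002,0,0,0,0.35]
    - [0,0,-0.002,0,0,0,0.3]
    - [0,0,-0.002,0,0,0,0.3]
    - [0,0,-0.002,0,0,0,0.3]

```text
clock: 18.1
position: [0.5555, 0.3075, 0.0155]
tool_rot: [3.141, -0.0, 1.409]
force: [0.4, -0.4, -0.3]
grip_width: 0.0595
finger_force: 0.0
```

>>> play_rows:
  deltas:
    - [0,0,-0.02,0,0,0,0.3]
    - [0,0,-0.06,0,0,0,0.3]
    - [0,0,-0.12,0,0,0,0.3]
    - [0,0,-0.2,0,0,0,0.3]
    - [0,0,-0.28,0,0,0,0.3]
    - [-0.1,0,-0.36,0,0,0,0.3]
    - [-0.2,-0.1,-0.4,0,0,0,0.3]
    - [-0.3,-0.2,-0.4,0,0,0,0.3]
    - [-0.4,-0.2,-0.4,0,0,0,0.3]
    - [-0.4,-0.2,-0.4,0,0,0,0.3]

```text
clock: 19.1
position: [0.4229, 0.1247, 0.2161]
tool_rot: [-3.142, -0.002, 1.409]
force: [2.1, -1.5, 0.3]
grip_width: 0.0596
finger_force: 0.0
```

```bash
python3 -c "
from h import *
snap('top','top2',(150,150,310,270),5)"
```

```text
(no output)
```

View pics/top2.png

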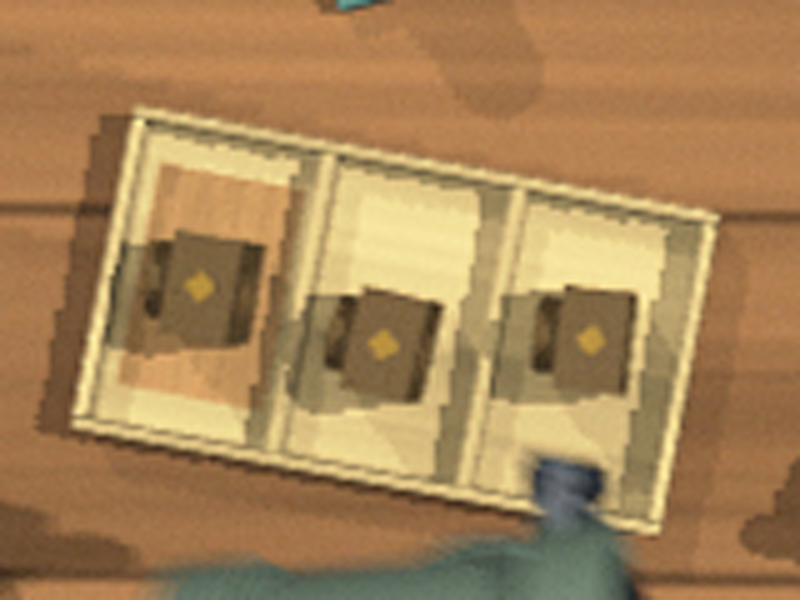

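The socket's mark is at crop (200,288), on the card with its neck to the left like the other two. The siblings are undisturbed and the gripper is clear.

>>> play_rows:
  deltas:
    - [0,0,0,0,0,0,0.3]
    - [0,0,0,0,0,0,0.3]
    - [0,0,0,0,0,0,0.3]

```text
clock: 19.45
position: [0.425, 0.1269, 0.2156]
tool_rot: [3.141, -0.0, 1.41]
force: [0.6, 1.3, -0.6]
grip_width: 0.0599
finger_force: 0.0
```

```bash
python3 -c "
from h import *
print(job_done())"
```

```text
the job is handed in; nothing more can be done
None
```

The socket came off the bent bar with no force reading on the bend above about 6 N including its own weight, and it now lies on the card in the empty bay, neck pointing the same way as the other two; the job was handed in at about 19.5 s, with no verdict returned.

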